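Zero the fine trim of a welding remote

ROBOT

A 7-joint arm with a two-finger parallel gripper is mounted at the origin on a cart in front of the work surface, level with it; the furniture and walls round the work are solid. World frame = base frame: x ahead of the robot, y to its left, z up, the work surface at z = 0. Lengths are in m, angles in rad, forces in N, time in s.
With the tool pointing down it reaches from about 0.425 to 0.95 m from the base axis. Payload 16.7 kg.
Tool frame: the origin (TCP) lies at the very end of the fingers, on their centre line; the grasp point (between the pads) lies 19 mm behind it; z points along the fingers, y is the line along which they close (so a half turn about z gives the same grasp; the last joint's range is limited). The gripper opens to 94 mm and grips with 3 to 60 N. Pads are 16 mm wide; open, the fingers measure 119 mm over their backs; the gripper's body (75 mm by 177 mm) begins 78 mm behind the grasp point.
Start: joints at [1.062, 0.426, 0.074, 1.606, -0.034, 1.111, -0.067], TCP at [0.237, -0.632, 0.205] pointing down, gripper open.
Joint ranges: [-2.85, 2.85], [-0.5, 2.14], [-1.23, 1.37], [0.21, 2.46], [-1.02, 4.16], [0.16, 2.05], [-2.73, 2.73]. Speed limits (rad/s): [1.89, 1.89, 2.39, 2.39, 3.01, 3.01, 3.01].

INTERFACE

Orientations are given as [roll, pitch, yaw] about the fixed x, y, z axes, in that order (R = Rz(yaw) Ry(pitch) Rx(roll)).
In Python, from bench import get_state, eyes, order gives the robot as it stands.
- The arm moves only by the tool servo_tool, never from a script. Its argument "steps" is a list of rows, each a list of 4 numbers: the shift along the tool's x, y, z in units of 200 mm (1.0 is 200 mm), then the turn about the tool's z in units of 120 degrees (1.0 is 120 degrees). A call has 1 to 12 rows; each row is the pose to reach, as a shift and turn from the pose commanded when the call began, along the tool's axes at that moment; what a row does not reach only later rows make up. A row lasts 1/12 s, in which the tool goes at most 41.7 mm and 7.16 degrees, less where a joint would pass 70% of its speed; a pose out of reach is approached as far as the arm can. A call with a number of a shift or a turn outside -1 to 1 is refused whole. A call with a gripper value outside its range is refused whole. "claw" is the opening, from -1 (shut) to 1 (fully open), so that 0 is half open, set as the call begins (left out, the last holds). The fingers move at their own pace and stop on an object; "force" is the grip in N (left out, the last holds). Time passes only in rows, so rows that repeat a pose let the fingers close. It gives the time, the measured TCP pose, the force, the opening and the grip force at its end, in the units of the state.
- get_state(): the state, without advancing time (a new reading comes with each control period).
- eyes.grab_frame(name): name is "scene" or "top" or "wrist"; returns a dict with "image" (420x560x3 uint8, blue, green, red), "depth" (420x560 float32, m along the optical axis (not along the pixel's ray), 0 where there is no reading), "intrinsics" (3x3 intrinsics, pixels), "rvec" (rotation vector, rad) and "tvec" (3), from world to camera coordinates, as OpenCV has them; the wrist camera has in their place "hand_eye" (4x4, takes a point from camera to tool coordinates, whose origin is the TCP and whose axes are the flange's). Camera axes: x right, y down, z forward; pixel columns grow to the right and rows downward; lengths in m; the calibration is good to about 2 mm. A picture is of the moment at which its call begins: read the wrist's pose just before it.
- order.finish_job(): hands the job in; it is judged then, once.
The state is a dict: "t": time; "q": joint angles; "qd": joint speeds; "joint_efforts": joint torques, N m; "tcp_pos": TCP position; "tcp_rot": TCP orientation; "wrist_force": force on the tool from outside, world axes, zero at the start; "wrist_torque": the same for the moment, N m; "opening": finger opening in m; "grasp_force": force on a finger pad.
Only numpy, scipy, OpenCV 4.12 (cv2) and the standard library are available. Lean on these libraries where they do the work, as an engineer would, in place of code of your own. Each camera call takes 0.05 s, during which the arm holds its last target. There are 200 camera calls.

TASK

Two remote boxes of the welding set stand on the tool trolley; on one of them a small pointer knob (fine trim) sits in the middle of a larger ribbed ring (coarse current). Turn only that inner knob back, anticlockwise, until its pointer nose lines up with the long, broad zero mark on the lid of its box, then let go. Leave the ring around it and the single pointer knob on the other box as they are set.

Things in the scene. Friction and masses are not known exactly. Their poses are not given: they have to be found in the camera images.
- trim_grip (a point): Black inner knob of the pair: upright bar 12 mm wide, 35 long, front 10 mm narrowed to an 8 mm nose with a white line. Point: on its vertical turning axis, 89 mm above the trolley top; the bar reaches 10 mm above it and 22 below, to a hub of 15 mm radius; the ring's top is 27 mm below the point. x runs along the bar to the nose, z up; turns with the knob.
- trim_knob (a joint): Turn of the inner knob, rad: 0 with the nose at the zero mark, positive anticlockwise seen from above. It starts at -1.3 to -0.6 (nose clockwise of the mark). Range -2.3 to 2.3. Turns with light friction (0.04 N m) and stays where it is left.
- zero_mark (a point): Middle of the long, broad zero mark (14 x 6 mm, black; the other marks are 6 x 2 mm) on the lid outside the ring, 41.5 mm from the knob's axis, on the side away from the robot, in line with the round capped socket in the box's far wall, 45 mm above the trolley top. x points outward from the axis through the mark. The grey box, 110 x 110 x 45 mm, is fixed, the pair at the centre of its lid.
- ring_line (a point): Outer end of the short white line on the upper face of the grey ribbed ring around the inner knob, 27 mm from the shared axis, 62 mm above the trolley top. The ring is 62 mm in diameter and 16 high, turns separately on the same axis with light friction (0.04 N m), is set within 0.8 rad of the zero mark, and has to stay as it is set.
- feed_nose (a point): Tip of the pointer nose of the single knob on the other box, 18 mm from its vertical axis, 70 mm above the trolley top; x points outward along its bar. Same black bar, same size of box (fixed), but no ring around it; its top is 86 mm above the trolley top. It turns with light friction and has to stay as it is set.

How it is judged:
By the outcome, as a careful person would: the job done as asked, in the order asked, and still so for the second after the job is handed in, with the robot touching nothing.
It also fails if it takes over 38 s, if anything falls off the work surface, if the arm or the gripper's body presses on something with over 40 N, if the wrist force passes 120 N, or if a joint passes its speed limit or range.

## Working session

There is one attempt and no reset: what is moved stays moved. The work goes in short steps, Python scripts to look and compute and a tool call to move; the robot and the scene stay as the last step left them, time stands still between calls to the robot, and variables do not carry over. Pictures are saved under pics/ and viewed, at most 10 in all, crops included, and the job is handed in when it is done.

Besides the shell and the picture viewer there is one more tool, called after "Request:" as name([rows], argument=value, ...), one row to a line, values as JSON. servo_tool: Moves the arm, as the interface text tells. Shifts and turns lie within -1 to 1; 1 stands for 200 mm of shift or 120 degrees of turn. Its arguments: {"type":"object","properties":{"steps":{"type":"array"},"claw":{"type":"number"},"force":{"type":"number"}},"required":["steps"]}

```bash
mkdir -p pics; cat > h.py <<'E'
import numpy as np, cv2
from bench import get_state, eyes, order
def save(f,n): cv2.imwrite(f'pics/{n}.png',f['image'])
E
python3 - <<'E'
from h import *
s=get_state(); print({k:np.round(v,3) for k,v in s.items()})
for n in ('top','scene'):
    f=eyes.grab_frame(n); np.savez(f'{n}.npz',**f); save(f,n+'0')
    print(n,f['intrinsics'],f['rvec'],f['tvec'])
a=cv2.imread('pics/top0.png')
E
```

```text
{'t': np.float64(0.0), 'q': array([ 1.063,  0.427,  0.074,  1.607, -0.034,  1.111, -0.067]), 'qd': array([ 0.001, -0.001,  0.001, -0.   , -0.001,  0.   , -0.   ]), 'joint_efforts': array([ 1.0000e-03, -9.3580e+01,  3.6680e+00, -4.5419e+01, -4.9000e-02,
        2.0000e-02,  0.0000e+00]), 'tcp_pos': array([ 0.237, -0.632,  0.205]), 'tcp_rot': array([-3.14 ,  0.   ,  0.359]), 'wrist_force': array([ 0.009, -0.564,  0.768]), 'wrist_torque': array([0.002, 0.043, 0.016]), 'grasp_force': np.float64(0.0), 'opening': np.float64(0.093)}
top [[441.13070503   0.         274.6326775 ]
 [  0.         441.13070503 210.22901012]
 [  0.           0.           1.        ]] [ 2.19954017 -2.21398331  0.10148238] [0.00590325 0.58214619 0.91940665]
scene [[518.69169976   0.         281.64775943]
 [  0.         518.69169976 203.33841899]
 [  0.           0.           1.        ]] [ 0.72395892 -2.70214635  0.94163622] [0.48224818 0.27356145 0.76352864]
```

View pics/top0.png

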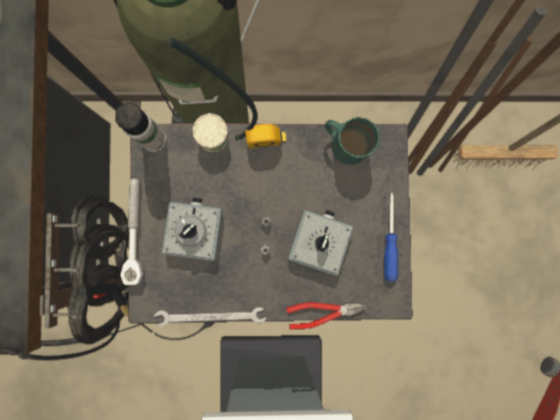

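View pics/scene0.png

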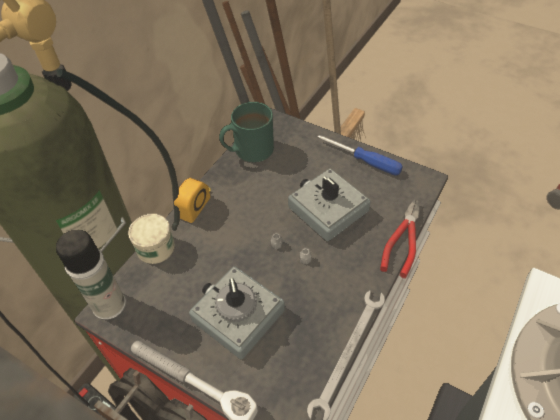

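The ringed pair is on the left box, at about (190,231) in the top picture, and the single knob is at (321,243). The sockets are on the far (upper) walls. Next I'll rectify the crop and measure.

```bash
cat >> h.py <<'E'
def unproj(f,u,v,z):
    R=cv2.Rodrigues(f['rvec'])[0]; K=f['intrinsics']; c=-R.T@f['tvec'].ravel()
    d=R.T@np.linalg.inv(K)@np.array([u,v,1.]); return c+d*(z-c[2])/d[2]
def rect(f,cx,cy,z,half=0.065,n=390,interp=cv2.INTER_CUBIC):
    # metric image, up=+x, left=+y
    R=cv2.Rodrigues(f['rvec'])[0]; s=2*half/n
    W=np.array([[cx+half,cy+half,z],[cx+half,cy-half,z],[cx-half,cy-half,z],[cx-half,cy+half,z]])
    p=cv2.projectPoints(W,f['rvec'],f['tvec'],f['intrinsics'],None)[0].reshape(-1,2).astype(np.float32)
    H=cv2.getPerspectiveTransform(p,np.float32([[0,0],[n,0],[n,n],[0,n]]))
    return cv2.warpPerspective(f['image'],H,(n,n),flags=interp)
E
python3 - <<'E'
from h import *
f=dict(np.load('top.npz'));g=dict(np.load('scene.npz'))
p=unproj(f,193,232,.045);q=unproj(f,321,243,.045);print(p,q)
# lid via depth: world points with z ~0.045
def cloud(f):
    R=cv2.Rodrigues(f['rvec'])[0];d=f['depth'];v,u=np.mgrid[:420,:560]
    P=np.stack([u,v,np.ones_like(u)],-1)@np.linalg.inv(f['intrinsics']).T*d[...,None]
    return (P-f['tvec'].ravel())@R
for n,F in (('top',f),('scene',g)):
    C=cloud(F)
    for b in (p,q):
        m=(abs(C[...,2]-.045)<.006)&(np.hypot(C[...,0]-b[0],C[...,1]-b[1])<.085)
        r=cv2.minAreaRect(C[m][:,:2].astype(np.float32)*1000); print(n,m.sum(),r, np.median(C[m][:,2]))
        m=(C[...,2]>.07)&(C[...,2]<.11)&(np.hypot(C[...,0]-b[0],C[...,1]-b[1])<.05)
        if m.sum()>4: print(' knob',m.sum(),C[m].mean(0),C[m][:,2].max(),cv2.minAreaRect(C[m][:,:2].astype(np.float32)*1000))
A=rect(f,p[0],p[1],.045);B=rect(g,p[0],p[1],.045)
cv2.imwrite('pics/r1.png',np.hstack([A,B]))
E
```

```text
[0.53691847 0.17011699 0.045     ] [ 0.51242425 -0.09197098  0.045     ]
top 1782 ((538.7465209960938, 174.4326629638672), (108.1984634399414, 107.55211639404297), 82.10540771484375) 0.04448537845377115
 knob 134 [0.53847503 0.17366695 0.09423864] 0.10155209355941579 ((537.2630615234375, 171.12879943847656), (18.93421745300293, 34.58799743652344), 45.3690299987793)
top 2303 ((513.4327392578125, -92.229248046875), (107.9108657836914, 109.95621490478516), 70.51570129394531) 0.04470246048635769
 knob 108 [ 0.51194309 -0.09089262  0.08416775] 0.0887879281939255 ((512.8748168945312, -92.11335754394531), (12.160845756530762, 34.329078674316406), 67.05101013183594)
scene 2599 ((537.5416259765625, 176.30059814453125), (107.14038848876953, 107.3180923461914), 82.08447265625) 0.04433923932083835
 knob 215 [0.53350766 0.18051793 0.09310189] 0.10157501316296619 ((536.039306640625, 175.17547607421875), (15.669175148010254, 36.13320541381836), 43.96520233154297)
scene 2155 ((511.22271728515625, -89.65299224853516), (107.82227325439453, 108.21820068359375), 70.3213882446289) 0.04437873642818447
 knob 177 [ 0.50898302 -0.08792305  0.08051374] 0.08813933463022765 ((511.9889221191406, -90.54985809326172), (13.18580150604248, 36.43193817138672), 66.26493835449219)
```

View pics/r1.png

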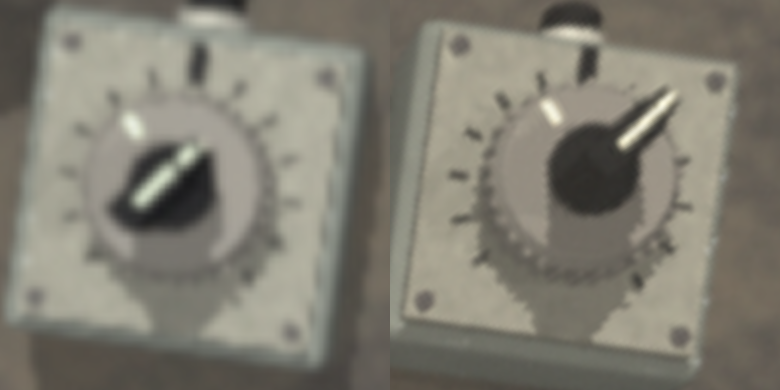

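The pictures show that the zero-mark yaw is about -7.9° and the knob yaw about -45°, so the knob needs roughly +37°. The ring line is at about +35° on the other side of the mark. I'll plan the transit to a hover with tool yaw of about 135°, which keeps the last joint comfortable.

```bash
cat >> h.py <<'E'
def rel(dx,dy,dz,yaw):  # world shift -> units of 200 mm in tool axes, tool pointing down
    c,s=np.cos(yaw),np.sin(yaw); return np.round(np.array([c*dx+s*dy, s*dx-c*dy, -dz])/.2,4)
E
python3 - <<'E'
from h import *
P=np.array([.237,-.632]);G=np.array([.537,.174]);y=0.359
W=[P,[.36,-.46],[.46,-.27],[.51,-.09],[.537,.174-.09],[.537,.174]]
Y=np.radians([20.6,50.6,80.6,110.6,135,135])
for i in range(5): print(rel(*(np.array(W[i+1])-W[i]),0,Y[i]))
E
```

```text
[ 0.8783 -0.5886  0.    ]
[ 1.0515 -0.2166  0.    ]
[0.9287 0.0996 0.    ]
[0.7669 0.4325 0.    ]
[0.3182 0.3182 0.    ]
```

Request:
servo_tool([
  [0.44, -0.295, -0.1, -0.125],
  [0.88, -0.59, -0.15, -0.25],
  [0.88, -0.59, -0.15, -0.25],
  [0.88, -0.59, -0.15, -0.25],
  [0.88, -0.59, -0.15, -0.25],
  [0.88, -0.59, -0.15, -0.25],
])

```text
t: 0.6
tcp_pos: [0.3654, -0.4539, 0.2365]
tcp_rot: [3.141, -0.002, 0.892]
wrist_force: [-0.1, -1.4, 0.0]
opening: 0.0942
grasp_force: 0.0
```

Request:
servo_tool([
  [1.0, -0.217, 0, -0.25],
  [1.0, -0.217, 0, -0.25],
  [1.0, -0.217, 0, -0.25],
  [1.0, -0.217, 0, -0.25],
  [1.0, -0.217, 0, -0.25],
  [1.0, -0.217, 0, -0.25],
])

```text
t: 1.1
tcp_pos: [0.4573, -0.2708, 0.2357]
tcp_rot: [3.141, -0.002, 1.416]
wrist_force: [-0.2, 1.5, 0.5]
opening: 0.0938
grasp_force: 0.0
```

Request:
servo_tool([
  [0.93, 0.1, 0, -0.25],
  [0.93, 0.1, 0, -0.25],
  [0.93, 0.1, 0, -0.25],
  [0.93, 0.1, 0, -0.25],
  [0.93, 0.1, 0, -0.25],
  [0.93, 0.1, 0, -0.25],
])

```text
t: 1.6
tcp_pos: [0.5052, -0.0925, 0.2356]
tcp_rot: [3.141, -0.001, 1.937]
wrist_force: [-0.6, -0.1, -0.5]
opening: 0.0942
grasp_force: 0.0
```

Request:
servo_tool([
  [0.77, 0.43, 0, -0.2],
  [0.77, 0.43, 0, -0.2],
  [0.77, 0.43, 0, -0.2],
  [0.77, 0.43, 0, -0.2],
  [0.77, 0.43, 0, -0.2],
  [0.77, 0.43, 0, -0.2],
])

```text
t: 2.1
tcp_pos: [0.5306, 0.08, 0.2353]
tcp_rot: [3.141, -0.001, 2.352]
wrist_force: [-1.9, -0.1, 0.5]
opening: 0.0938
grasp_force: 0.0
```

Request:
servo_tool([
  [0.313, 0.352, 0, 0],
  [0.313, 0.352, 0, 0],
  [0.313, 0.352, 0, 0],
  [0.313, 0.352, 0, 0],
  [0.313, 0.352, 0, 0],
  [0.313, 0.352, 0, 0],
  [0.313, 0.352, 0, 0],
], claw=0)

```text
t: 2.68
tcp_pos: [0.5372, 0.1688, 0.2354]
tcp_rot: [-3.141, 0.0, 2.346]
wrist_force: [-0.7, 0.2, 0.8]
opening: 0.0508
grasp_force: 0.0
```

```bash
cat >> h.py <<'E'
from scipy.spatial.transform import Rotation
def wrist():
    s=get_state(); f=eyes.grab_frame('wrist')
    T=np.eye(4);T[:3,:3]=Rotation.from_euler('xyz',s['tcp_rot']).as_matrix();T[:3,3]=s['tcp_pos']
    M=np.linalg.inv(T@f['hand_eye']); f['rvec']=cv2.Rodrigues(M[:3,:3])[0];f['tvec']=M[:3,3]
    return s,f
E
python3 - <<'E'
from h import *
s,f=wrist(); np.savez('w1.npz',**f); print(s['t'],s['tcp_pos'],s['tcp_rot'],s['opening'],f['hand_eye'].round(3).tolist())
A=rect(f,.537,.174,.045);B=rect(f,.537,.174,.099)
cv2.imwrite('pics/w1.png',np.hstack([A,B]))
R=cv2.Rodrigues(f['rvec'])[0];d=f['depth'];v,u=np.mgrid[:420,:560]
P=np.stack([u,v,np.ones_like(u)],-1)@np.linalg.inv(f['intrinsics']).T*d[...,None]
C=(P-f['tvec'])@R
for lo,hi,r in ((.039,.051,.085),(.092,.108,.05),(.056,.066,.045)):
    m=(d>0)&(C[...,2]>lo)&(C[...,2]<hi)&(np.hypot(C[...,0]-.537,C[...,1]-.174)<r)
    if m.sum()>4: print(m.sum(),C[m].mean(0),cv2.minAreaRect(C[m][:,:2].astype(np.float32)*1000))
E
```

```text
2.6833 [0.53718209 0.16879804 0.23536358] [-3.14091696e+00  4.71572407e-04  2.34557811e+00] 0.050770057294316495 [[-0.0, -0.964, -0.266, 0.077], [1.0, -0.0, 0.0, 0.001], [-0.0, -0.266, 0.964, -0.18], [0.0, 0.0, 0.0, 1.0]]
6606 [0.53620624 0.17886411 0.04479661] ((539.8792114257812, 175.26333618164062), (107.75774383544922, 107.85820007324219), 81.79035949707031)
432 [0.53854317 0.17685924 0.09885433] ((540.4689331054688, 175.10931396484375), (11.14159107208252, 35.1845703125), 44.45461654663086)
2101 [0.53778319 0.17724905 0.06210382] ((539.6588134765625, 175.36160278320312), (63.51708984375, 64.058349609375), 17.185243606567383)
```

View pics/w1.png

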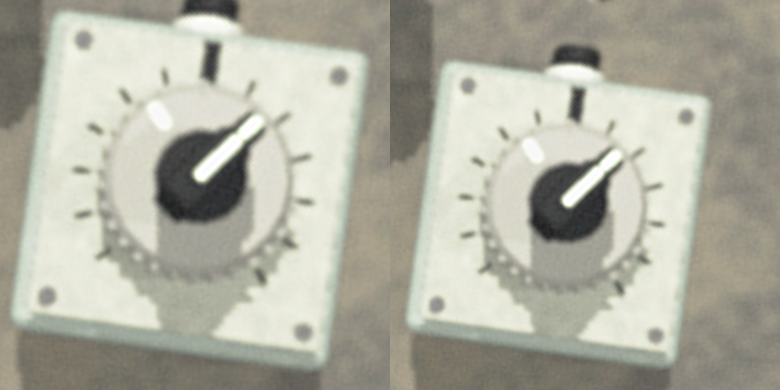

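The wrist view agrees with the others: the axis is at about (0.5397, 0.1753), box yaw -8.2°, knob yaw -45.5°, so the turn is about +37.3°. I'll centre the tool and descend.

Request:
servo_tool([
  [0.015, 0.031, 0.15, 0],
  [0.015, 0.031, 0.3, 0],
  [0.015, 0.031, 0.45, 0],
  [0.015, 0.031, 0.5, 0],
  [0.015, 0.031, 0.5, 0],
  [0.015, 0.031, 0.5, 0],
  [0.015, 0.031, 0.5, 0],
])

```text
t: 3.32
tcp_pos: [0.5402, 0.1775, 0.1373]
tcp_rot: [3.14, 0.001, 2.348]
wrist_force: [-0.3, 1.0, -0.0]
opening: 0.0471
grasp_force: 0.0
```

Request:
servo_tool([
  [-0.006, -0.01, 0, 0],
  [-0.006, -0.01, 0.1, 0],
  [-0.006, -0.01, 0.2, 0],
  [-0.006, -0.01, 0.28, 0],
  [-0.006, -0.01, 0.315, 0],
  [-0.006, -0.01, 0.315, 0],
  [-0.006, -0.01, 0.315, 0],
  [-0.006, -0.01, 0.315, 0],
  [-0.006, -0.01, 0.315, 0],
])

```text
t: 4.07
tcp_pos: [0.5393, 0.1754, 0.0737]
tcp_rot: [3.14, 0.001, 2.348]
wrist_force: [0.5, -0.3, 0.9]
opening: 0.0471
grasp_force: 0.0
```

Request:
servo_tool([
  [0, 0, 0, 0],
  [0, 0, 0, 0],
  [0, 0, 0, 0],
  [0, 0, 0, 0],
  [0, 0, 0, 0],
  [0, 0, 0, 0],
], claw=-0.6, force=8)

```text
t: 4.57
tcp_pos: [0.5386, 0.1751, 0.0725]
tcp_rot: [3.142, -0.0, 2.348]
wrist_force: [-0.2, -0.1, 0.1]
opening: 0.0186
grasp_force: 0.0
```

```bash
python3 - <<'E'
from h import *
s,f=wrist(); save(f,'w2'); print(s['tcp_pos'],s['tcp_rot'],s['wrist_force'],s['opening'])
E
```

```text
[0.53861316 0.17514965 0.0725394 ] [ 3.14153825e+00 -3.88033367e-05  2.34844496e+00] [-0.22650112 -0.07773333  0.06221251] 0.018603679330572945
```

View pics/w2.png

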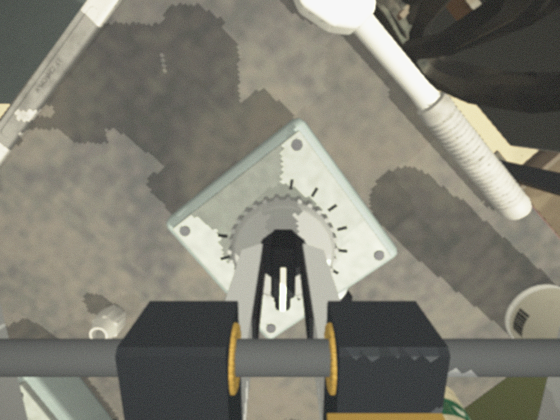

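The bar sits centred between the fingers (about column 283), clear of the hub. Next I'll close gently.

Request:
servo_tool([
  [0, 0.002, 0, 0],
  [0, 0.002, 0, 0],
  [0, 0.002, 0, 0],
  [0, 0.002, 0, 0],
  [0, 0.002, 0, 0],
  [0, 0.002, 0, 0],
], claw=-1, force=10)

```text
t: 5.12
tcp_pos: [0.5388, 0.1754, 0.0725]
tcp_rot: [-3.142, -0.0, 2.348]
wrist_force: [-0.5, -0.7, 0.4]
opening: 0.0121
grasp_force: 10.0
```

Request:
servo_tool([
  [0, 0, 0, -0.03],
  [0, 0, 0, -0.06],
  [0, 0, 0, -0.09],
  [0, 0, 0, -0.12],
  [0, 0, 0, -0.15],
  [0, 0, 0, -0.18],
  [0, 0, 0, -0.21],
  [0, 0, 0, -0.24],
  [0, 0, 0, -0.27],
  [0, 0, 0, -0.295],
  [0, 0, 0, -0.31],
  [0, 0, 0, -0.31],
])

```text
t: 6.12
tcp_pos: [0.5388, 0.1752, 0.0725]
tcp_rot: [-3.141, -0.0, 2.999]
wrist_force: [-2.0, -1.5, 3.5]
opening: 0.0117
grasp_force: 10.0
```

Request:
servo_tool([
  [0, 0, 0, 0],
  [0, 0, 0, 0],
  [0, 0, 0, 0],
  [0, 0, 0, 0],
  [0, 0, 0, 0],
])

```text
t: 6.53
tcp_pos: [0.5388, 0.1752, 0.0725]
tcp_rot: [-3.141, -0.0, 2.997]
wrist_force: [-3.1, -3.9, 3.7]
opening: 0.0117
grasp_force: 10.0
```

Request:
servo_tool([
  [0, 0, 0, 0],
  [0, 0, 0, 0],
  [0, 0, 0, 0],
  [0, 0, 0, 0],
  [0, 0, 0, 0],
  [0, 0, 0, 0],
], claw=-0.2)

```text
t: 7.03
tcp_pos: [0.5389, 0.1755, 0.0725]
tcp_rot: [3.141, 0.0, 2.998]
wrist_force: [0.0, 0.1, 0.3]
opening: 0.0372
grasp_force: 0.0
```

Request:
servo_tool([
  [0, 0, -0.1, 0],
  [0, 0, -0.25, 0],
  [0, 0, -0.4, 0],
  [0, 0, -0.6, 0],
  [0, 0, -0.8, 0],
  [0, 0, -0.8, 0],
  [0, 0, -0.8, 0],
  [0, 0, -0.8, 0],
  [0, 0, -0.8, 0],
])

```text
t: 7.78
tcp_pos: [0.5383, 0.175, 0.2314]
tcp_rot: [-3.141, -0.001, 2.998]
wrist_force: [0.6, 1.1, -0.3]
opening: 0.0381
grasp_force: 0.0
```

```bash
python3 - <<'E'
from h import *
s,f=wrist(); np.savez('w3.npz',**f); print(s['t'],s['tcp_pos'],s['tcp_rot'],s['opening'],s['wrist_force'])
c=(.5397,.1753)
A=rect(f,*c,.045);B=rect(f,*c,.099,half=.0325)
cv2.imwrite('pics/w3.png',np.hstack([A,B]))
R=cv2.Rodrigues(f['rvec'])[0];d=f['depth'];v,u=np.mgrid[:420,:560]
P=np.stack([u,v,np.ones_like(u)],-1)@np.linalg.inv(f['intrinsics']).T*d[...,None]
C=(P-f['tvec'])@R
for lo,hi,r in ((.039,.051,.085),(.092,.108,.05),(.056,.066,.045)):
    m=(d>0)&(C[...,2]>lo)&(C[...,2]<hi)&(np.hypot(C[...,0]-c[0],C[...,1]-c[1])<r)
    if m.sum()>4: print(m.sum(),C[m].mean(0),cv2.minAreaRect(C[m][:,:2].astype(np.float32)*1000))
E
```

```text
7.7833 [0.5383406  0.17503058 0.23136393] [-3.14092496e+00 -1.49811640e-03  2.99768514e+00] 0.038130111026116964 [ 0.63476278  1.13058104 -0.28223674]
6657 [0.53430102 0.17600395 0.04483173] ((539.9035034179688, 175.31393432617188), (107.97334289550781, 107.43388366699219), 81.7837905883789)
432 [0.53750517 0.17574255 0.09888499] ((539.8828125, 175.50306701660156), (11.013376235961914, 34.688846588134766), 81.87853240966797)
2146 [0.53665037 0.17568357 0.06211125] ((539.3309936523438, 175.32351684570312), (63.688209533691406, 64.00752258300781), 41.058536529541016)
```

View pics/w3.png

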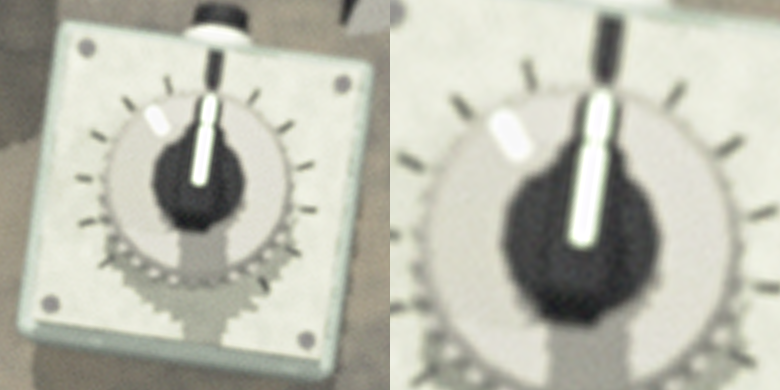

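The nose now points along the zero mark: knob -8.1°, box -8.2°. I'll check the ring's line numerically before handing in.

```bash
python3 - <<'E'
from h import *
for n in ('w1','w3'):
    A=rect(dict(np.load(n+'.npz')),.5397,.1753,.062,half=.04,n=400).min(2).astype(float)
    v,u=np.mgrid[:400,:400]; x=(199.5-v)*.2; y=(199.5-u)*.2; r=np.hypot(x,y); a=np.degrees(np.arctan2(y,x))
    m=(r>18)&(r<28)&(a>5)&(a<70); w=np.clip(A-np.percentile(A[m],90),0,None)*m
    print(n,(a*w).sum()/w.sum(),(r*w).sum()/w.sum())
E
```

```text
w1 31.447623574973196 23.947001366479807
w3 32.41337025217961 24.57355985116061
```

```bash
python3 -c "
from h import *
print(order.finish_job())"
```

```text
the job is handed in; nothing more can be done
None
```

I turned the inner trim knob back about 37° to the zero mark (within about 0.1° by wrist camera) and let go. The ring read within 1° of its start, about the measuring error; I kept clear of the other box's knob but did not re-image it. The job was handed in at about 8 s.

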